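# Let down a wound spring winder

## Task

The spring winder on the bench is wound up and held by its pawl: let it down. Flick the pawl's release lever over with its thumb peg, then hold the crank, wind it on just a little so that the sprung pawl swings off the ratchet wheel, and ease the crank back, never letting go or letting the drum spin, until you feel it come up against its inner stop. Leave the crank resting there with the pawl off; do not force it onto the stop, and leave the other things on the bench where they are.

Things in the scene. Friction and masses are not known exactly. Their poses are not given: they have to be found in the camera images.
- winder: The spring winder, fixed to the bench: green base plate 160 x 195 x 12 mm (x -75 to +85, y -75 to +120 mm of the origin) with an upright brass drum 85 mm across, on it a steel ratchet wheel (40 saw teeth, 92 mm across, 50 to 59 mm above the bench) and a crank. Origin: on the drum's axis at bench height, z up. Pawl and release lever stand on the +y side; the crank sweeps the -y half.
- drum_axis (a point): Point on the drum's vertical axis, 84 mm above the bench (top of the crank's hub).
- grip_mid (a point): Middle (106 mm above the bench) of the crank's upright wooden grip: round, 22 mm across, 80 to 130 mm above the bench, 55 mm from the drum's axis; it spins freely on its pin. The crank arm below is 18 mm wide, its top 78 mm above the bench. The spring pulls the grip clockwise seen from above with about 4 N (let down) to 10 N (fully wound).
- drum (a joint): Angle of drum and crank, rad; grows counter-clockwise from above = winding on. At the start the pawl holds it between 1.5 and 2.75. A rigid stop hidden inside the drum ends the way back somewhere between 0 and 0.95, new each time: it must be felt. Spring torque 0.22 N m at 0, plus 0.12 N m per rad. If let go, it races back. At 0 the grip lies at -3.0 rad in the winder's x-y frame.
- lever (a joint): Angle of the release lever, rad: 0 = pawl sprung into the ratchet (start), 0.8 = fully over at its end stop, pawl sprung outward; grows clockwise from above. It stays where it is left. Even with the lever over, the load holds the pawl in its undercut tooth until the crank is wound on by about 0.02 to 0.06 rad (1 to 3 mm at the grip); then the pawl swings out by itself and stays out.
- peg_mid (a point): On the lever's upright steel thumb peg (14 mm across, from 44 to 86 mm above the bench), 68 mm above the bench. It stands 42 mm from the lever's pivot and travels 33 mm from the winder's -x towards its +x side (from x 26 to x 58 mm, at y 93 to 96 mm in the winder's frame). Moving it takes about 2 to 5 N.
- lever_pivot (a point): The lever's and pawl's common upright pivot pin, 40 mm above the bench, at x 42, y 54 mm in the winder's frame.
- pawl_nose (a point): Upper end of the pawl's rounded nose (4 mm across, 59 mm above the bench), at the end of the steel pawl 43 mm from the pivot. About 43 to 45 mm from the drum's axis (horizontally) when it sits in the ratchet, more than 53 mm when it is fully off.
- crank_grip: The same wooden grip; origin at the centre of its underside, z up; it spins freely.
- stop_seat: Spindle hidden inside the drum that carries the inner stop, 31 mm from the axis; origin on the drum's axis at bench height (it does not show where the stop is). Resting there by the spring alone, the drum presses on the stop with 6 to 11 N; pushing on at the grip with 15 N more makes over 35 N, which is too rough.
- loupe: Bystander: loose black eyeglass ring, 32 mm across, 28 mm high, beside the winder's base on its -y side.
- screwdriver: Bystander: loose screwdriver with an orange handle, 150 mm long, lying in front of the winder's base.
- spare_barrel: Bystander: loose brass spare barrel, 48 mm across, 26 mm high, behind the winder's base.
- oil_jar: Bystander: loose amber jar with a black lid, 42 mm across, 50 mm high, beside the winder's base on its +y side.
- calipers: Bystander: loose steel calipers, 200 mm long, lying to the right.
- hammer: Bystander: loose hammer lying to the left.

How it is judged (in metres and radians):
On the way, in this order (a step that is already met when the one before it is completed fails the run):
1. the release lever is flicked over (more than 0.6 rad) with its thumb peg (value of joint lever above 0.6 rad), for 0.2 s.
2. the pawl has swung off the ratchet wheel (nose more than 51 mm from the drum's axis) with the drum still wound (above 1.3 rad) (horizontal distance between pawl_nose and drum_axis above 0.051 m and value of joint lever above 0.6 rad and value of joint drum above 1.3 rad), for 0.2 s.
3. with the crank grip still in the fingers, the drum comes to rest on its inner stop (contact force between anything else and stop_seat above 1 N and contact force between the fingers and crank_grip above 0.5 N), for 0.1 s.
At the end, for the whole second after the job is handed in: The drum is let down onto its inner stop (joint drum below 1.02 rad, at rest within 0.1 rad/s), the lever is still over (more than 0.6 rad) and the pawl off the wheel (nose more than 51 mm from the drum's axis) (value of joint lever above 0.6 rad and horizontal distance between pawl_nose and drum_axis above 0.051 m and value of joint drum below 1.02 rad and velocity of joint drum between -0.1 and 0.1 rad/s); the robot touches nothing.
It fails at once if with the lever over, the drum spins back faster than 4 rad/s (value of joint lever above 0.6 rad and velocity of joint drum below -4 rad/s).
It fails at once if the drum is pressed or banged onto its inner stop with more than 35 N (as by about 15 N at the grip) (contact force between anything else and stop_seat above 35 N).
It fails at once if a bystander is moved by more than 30 mm (distance of any of loupe, screwdriver, spare_barrel, oil_jar, calipers, hammer from where it was at the start of the episode above 0.03 m).
It also fails if it takes over 69 s, if anything falls off the work surface, if the arm or the gripper's body presses on something with over 40 N, if the wrist force passes 120 N, or if a joint passes its speed limit or range.

## Robot

A 6-joint arm with a two-finger parallel gripper is mounted at the origin on the work surface. World frame = base frame: x ahead of the robot, y to its left, z up, the work surface at z = 0. Lengths are in m, angles in degrees, forces in N, time in s.
With the tool pointing down it reaches from about 0.3 to 0.75 m from the base axis. Payload 8.5 kg.
Tool frame: the origin (TCP) lies midway between the tips of the shut fingers; the grasp point (between the pads) lies 19 mm behind it (env.tcp_to_grasp is the z of the grasp point in the tool frame, in m); z points along the fingers, y is the line along which they close (so a half turn about z gives the same grasp; the last joint's range is limited). The gripper opens to 85 mm and grips with 20 to 120 N. Pads are 22 mm wide; open, the fingers measure 114 mm over their backs; the gripper's body (76 mm by 85 mm) begins 54 mm behind the grasp point. The pads swing forward as they close: fully open they stand 13 mm farther back than shut.
Start: joints at [-79.716, 21.807, 74.336, -0, 83.858, -12.336], TCP at [0.212, -0.508, 0.202] pointing down, gripper open.
Joint ranges: [-178.18, 178.18], [-50.72, 133.34], [12.68, 142.11], [-81.47, 261.47], [9.98, 163.14], [-165.26, 165.26]. Speed limits (degrees/s): [136.94, 136.94, 180, 180, 180, 180].

## Interface

Orientations are given as a 3x3 rotation matrix whose columns are the frame's x, y, z axes.
In Python, from rig import env, imaging, job, models gives the robot as it stands. The module is installed in compiled form; this text tells all that it offers.
- The arm moves only by the tool jog_arm, never from a script. Its argument "plan" is text: rows parted by semicolons, each of 7 numbers parted by spaces: the turn, a rotation vector about the tool's x, y, z in degrees, then the shift along the tool's x, y, z in cm, then the closure in counts, from 0 (fully open) to 255 (shut). In form: rx ry rz x y z claw; .... A call has 1 to 10 rows; each row shifts and turns the commanded pose from where the row before left it, along the tool's axes as they then stand; what a row does not reach is not made up. A row lasts 1/12 s, in which the tool goes at most 41.7 mm and 7.16 degrees, less where a joint would pass 70% of its speed; a pose out of reach is approached as far as the arm can. A call with a gripper value outside its range is refused whole. The fingers move at their own pace and stop on an object; "grip_force" is the grip in N (left out, the last holds). Time passes only in rows, so rows that do not move let the fingers close. It gives the time, the measured TCP pose, the force, the opening and the grip force at its end, in the units of the state.
- env.observe(): the state, without advancing time (a new reading comes with each control period).
- imaging.get_image(name): name is "side" or "top"; returns a dict with "pixels" (420x560x3 uint8, red, green, blue), "depth" (420x560 float32, m along the optical axis (not along the pixel's ray), 0 where there is no reading), "fov_y" (degrees; the focal length in pixels is half the picture's height over the tangent of half this angle, whatever the lens; pixels are square), "cx", "cy" (the principal point, pixels), "world_from_camera" (4x4, takes a point from camera to world coordinates). Camera axes: x right, y down, z forward; pixel columns grow to the right and rows downward; lengths in m; the calibration is good to about 2 mm. A picture is of the moment at which its call begins.
- job.close_job(): hands the job in; it is judged then, once.
Trained networks look in the newest picture that a camera, given by its name, has taken for a name from the list of things; names that differ only in an ending like _2 or _b are one class to them, and where a whole thing is asked for, a point or a joint stands for the part that bears it (a point fixed in the world has none). Each returns a list of dicts, best first, with "confidence" (0 to 1); they miss things now and then, are a little off and sometimes report something else, mostly with a low value. They report only what shows in the picture. A call takes as long as a camera call.
- models.outline_of(camera, query): "region" (420x560 bool, what is visible of it) and "bbox" ([centre column, centre row, width, height] in pixels, round what is visible of it).
- models.tip_of(camera, query): "at" ([column, row] in pixels: a listed point, or the origin of a listed thing).
The state is a dict: "time_s": time; "q": joint angles; "qvel": joint speeds; "joint_efforts": joint torques, N m; "position": TCP position; "tool_rot": TCP orientation; "ft_force": force on the tool from outside, world axes, zero at the start; "wrist_torque": the same for the moment, N m; "grip_width": finger opening in m; "gripper_force": force on a finger pad.
Only numpy, scipy, OpenCV 4.12 (cv2) and the standard library are available. Lean on these libraries where they do the work, as an engineer would, in place of code of your own. Each camera call takes 0.05 s, during which the arm holds its last target. There are 200 camera calls.

## Working session

There is one attempt and no reset: what is moved stays moved. The work goes in short steps, Python scripts to look and compute and a tool call to move; the robot and the scene stay as the last step left them, time stands still between calls to the robot, and variables do not carry over. Pictures are saved under pics/ and viewed, at most 10 in all, crops included, and the job is handed in when it is done.

Besides the shell and the picture viewer there is one more tool, called after "Request:" as name(argument=value, ...), one argument or row to a line, values as JSON. jog_arm: Moves the arm, as the interface text tells. Its arguments: {"type":"object","properties":{"plan":{"type":"string"},"grip_force":{"type":"number"}},"required":["plan"]}

```bash
mkdir -p pics
cat > h.py <<'E'
import numpy as np, cv2
from rig import env, imaging, job, models
np.set_printoptions(precision=4,suppress=True)
def world(im,u,v,z=None):
    f=210/np.tan(np.radians(im["fov_y"])/2); T=im["world_from_camera"]
    r=np.array([(u-im["cx"])/f,(v-im["cy"])/f,1.])
    if z is None:
        d=im["depth"][int(round(v)),int(round(u))]; return T[:3,:3]@(r*d)+T[:3,3]
    w=T[:3,:3]@r; return T[:3,3]+w*(z-T[2,3])/w[2]
E
python3 - <<'E'
from h import *
s=env.observe()
for k,v in s.items(): print(k,np.array(v))
print(env.tcp_to_grasp)
Z=dict(drum_axis=.084,grip_mid=.106,peg_mid=.068,lever_pivot=.04,pawl_nose=.059,winder=0,crank_grip=.08)
for c in("top","side"):
    im=imaging.get_image(c); cv2.imwrite(f"pics/{c}0.png",im["pixels"][:,:,::-1])
    print(c,im["world_from_camera"][:3,3])
    for n,z in Z.items():
        for r in models.tip_of(c,n)[:2]: print(n,np.round(r["at"],1),round(r["confidence"],2),world(im,*r["at"],z))
E
```

```text
time_s 0.0
q [-79.7171  21.8406  74.3853   0.0004  83.8582 -12.3357]
qvel [ 0.0405 -0.074   0.0312 -0.0011 -0.0115  0.0034]
joint_efforts [  0.0011 -44.8463 -23.128   -0.0001   0.0047   0.    ]
position [ 0.2115 -0.5074  0.2015]
tool_rot [[ 0.9231  0.3846 -0.0003]
 [ 0.3846 -0.9231  0.0014]
 [ 0.0003 -0.0014 -1.    ]]
ft_force [0.2177 0.5829 0.1262]
wrist_torque [0.0038 0.0341 0.017 ]
gripper_force 0.0
grip_width 0.08541772969607005
-0.0187
top [0.297  0.0112 1.4098]
drum_axis [324.2 226.9] 0.69 [ 0.5035 -0.1     0.084 ]
drum_axis [299.6 211.1] 0.42 [ 0.5458 -0.0383  0.084 ]
grip_mid [333.1 206.7] 0.57 [ 0.5513 -0.1225  0.106 ]
peg_mid [285.3 224.1] 0.47 [ 0.5154 -0.001   0.068 ]
lever_pivot [299.  215.4] 0.66 [ 0.5425 -0.038   0.04  ]
pawl_nose [305.1 231.8] 0.53 [ 0.4955 -0.052   0.059 ]
winder [318.1 182.6] 0.7 [ 0.6406 -0.0946  0.    ]
winder [320.  231.1] 0.66 [ 0.5053 -0.0953  0.    ]
crank_grip [333.9 206.3] 0.58 [ 0.5574 -0.1273  0.08  ]
crank_grip [331.  211.6] 0.45 [ 0.5437 -0.1193  0.08  ]
side [-0.06    0.705   0.9159]
drum_axis [322.7 202.2] 0.66 [ 0.4983 -0.1014  0.084 ]
drum_axis [294.7 219.9] 0.49 [0.5086 0.0065 0.084 ]
grip_mid [314.1 184.1] 0.4 [ 0.5505 -0.1261  0.106 ]
peg_mid [293.3 223.6] 0.5 [0.5128 0.0068 0.068 ]
peg_mid [362.8 257.7] 0.19 [ 0.3032 -0.0161  0.068 ]
lever_pivot [302.6 215.4] 0.96 [ 0.5344 -0.0599  0.04  ]
lever_pivot [287.1 262.5] 0.65 [0.4488 0.1041 0.04  ]
pawl_nose [310.2 215.5] 0.58 [ 0.5056 -0.0572  0.059 ]
winder [322.3 223. ] 0.8 [ 0.4978 -0.1083  0.    ]
winder [314.4 183.5] 0.38 [ 0.6317 -0.2379 -0.    ]
crank_grip [315.8 191. ] 0.59 [ 0.5464 -0.1311  0.08  ]
```

View pictures.

Run:
```python
from h import *
a=cv2.imread("pics/top0.png")[130:290,230:430]; b=cv2.imread("pics/side0.png")[120:280,220:420]
o=np.vstack([cv2.resize(x,None,fx=3.6,fy=3.6,interpolation=cv2.INTER_CUBIC)[:,:] for x in(a,)])
cv2.imwrite("pics/t1.png",o); cv2.imwrite("pics/s1.png",cv2.resize(b,None,fx=3.6,fy=3.6,interpolation=cv2.INTER_CUBIC))
```

```text
(no output)
```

View pics/t1.png

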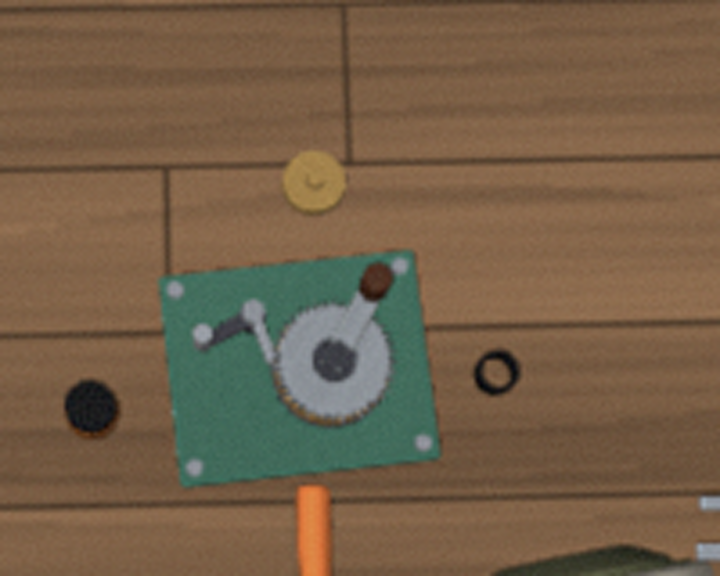

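View pics/s1.png

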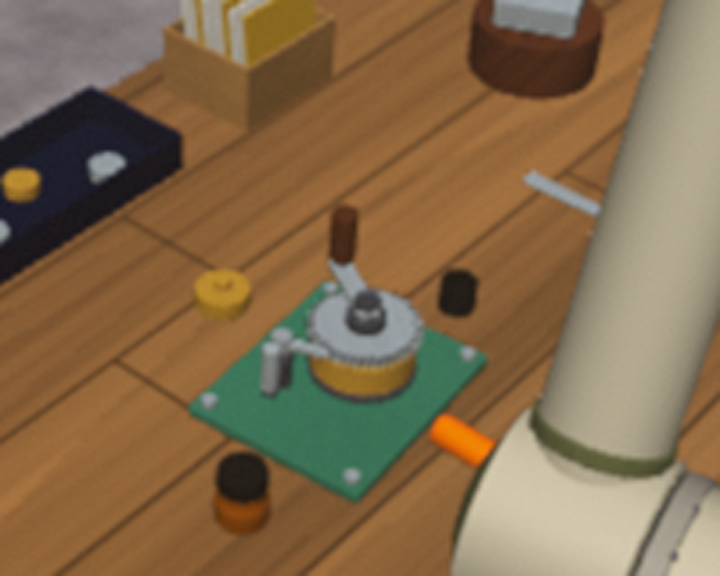

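Run:
```python
from h import *
im=imaging.get_image("top")
P=lambda u,v,z: world(im,u/3.6+230-.4,v/3.6+130-.4,z)
L=[(162,278,.012,85,120),(412,251,.012,85,-75),(440,458,.012,-75,-75),(182,487,.012,-75,120),(334,359,.09,0,0),(254,310,.06,42,54)]
W=np.array([P(*l[:3])[:2] for l in L]); M=np.array([l[3:] for l in L])/1000
a=W-W.mean(0); b=M-M.mean(0)
th=np.arctan2((b[:,0]*a[:,1]-b[:,1]*a[:,0]).sum(),(a*b).sum())
R=np.array([[np.cos(th),-np.sin(th)],[np.sin(th),np.cos(th)]]); t=W.mean(0)-R@M.mean(0)
print("yaw",th,"org",t); print((W-M@R.T-t)*1000)
g=P(377,281,.13)[:2]; print("grip",g,R.T@(g-t), np.linalg.norm(g-t)); w=R.T@(g-t); ang=np.arctan2(w[1],w[0]);print("drum",ang+3.0)
p=P(203,335,.086)[:2]; print("peg",p,R.T@(p-t)); 
for l in([.026,.0935],[.058,.0945]): print(R@l+t)
print("axis x dir",R[:,0])
# depth check
d=im["depth"];f=210/np.tan(np.radians(im["fov_y"])/2)
for n,(u,v) in dict(peg=(286.2,222.8),grip=(334.5,207.8),hub=(322.5,229.7)).items(): print(n,world(im,u,v))
for n in("loupe","screwdriver","spare_barrel","oil_jar"):
    print(n,[ (np.round(r["at"]),world(im,*r["at"],0.01)) for r in models.tip_of("top",n)[:1]])
```

```text
yaw 0.08519537860411225 org [ 0.4991 -0.0971]
[[-1.1555 -3.2017]
 [-0.6644  1.7851]
 [ 1.8502  1.2974]
 [ 0.9919 -1.6758]
 [-2.6795  2.39  ]
 [ 1.6574 -0.5951]]
grip [ 0.5442 -0.123 ] [ 0.0427 -0.0297] 0.0519909664359147
drum 2.392021407333869
peg [ 0.5161 -0.0026] [0.025  0.0926]
[ 0.5171 -0.0017]
[0.5489 0.002 ]
axis x dir [0.9964 0.0851]
peg [ 0.516  -0.0032  0.0842]
grip [ 0.5445 -0.1238  0.1264]
hub [ 0.4961 -0.0953  0.0858]
loupe [(array([367., 232.]), array([ 0.4978, -0.2213,  0.01  ]))]
screwdriver [(array([322., 296.]), array([ 0.331 , -0.0935,  0.01  ]))]
spare_barrel [(array([318., 182.]), array([ 0.641 , -0.0947,  0.01  ]))]
oil_jar [(array([257., 244.]), array([0.471 , 0.0746, 0.01  ]))]
```

Request:
jog_arm(
  plan="0 0 0 2.762 -2.264 0 255;0 0 0 2.762 -2.264 0 255;0 0 0 2.762 -2.264 0 255;0 0 0 2.762 -2.264 0 255;0 0 0 2.762 -2.264 0 255;0 0 0 2.762 -2.264 0 255;0 0 0 2.762 -2.264 0 255;0 0 0 2.762 -2.264 0 255;0 0 0 2.762 -2.264 0 255;0 0 0 2.762 -2.264 0 255",
  grip_force=40,
)

```text
time_s: 1.88
position: [0.3799, -0.1908, 0.2023]
tool_rot: [[0.923, 0.384, 0.0], [0.384, -0.923, -0.0], [0.0, 0.001, -1.0]]
ft_force: [1.1, -0.6, -0.3]
grip_width: 0.0002
gripper_force: 0.0
```

Request:
jog_arm(
  plan="0 0 0 2.762 -2.264 0 255;0 0 0 2.762 -2.264 0 255;0 0 0 2.762 -2.264 0 255;0 0 0 2.762 -2.264 0 255;0 0 0 2.762 -2.264 0 255;0 0 0 2.762 -2.264 0 255;0 0 -7 0 0 0 255;0 0 -7 0 0 0 255;0 0 -7 0 0 0 255;0 0 -7 0 0 0 255",
)

```text
time_s: 2.72
position: [0.4802, -0.003, 0.2021]
tool_rot: [[0.629, 0.777, 0.0], [0.777, -0.629, -0.0], [-0.0, 0.0, -1.0]]
ft_force: [0.1, -0.3, 0.3]
grip_width: 0.0002
gripper_force: 0.0
```

Request:
jog_arm(
  plan="0 0 -7 0 0 0 255;0 0 -7 0 0 0 255;0 0 -7 0 0 0 255;0 0 -7 0 0 0 255;0 0 -7 0 0 0 255;0 0 -7 0 0 0 255;0 0 -2.4 0 0 0 255;0 0 0 0 0 2 255;0 0 0 0 0 0 255;0 0 0 0 0 0 255",
)

```text
time_s: 3.55
position: [0.4797, -0.0033, 0.1819]
tool_rot: [[-0.087, 0.996, -0.002], [0.996, 0.087, 0.0], [0.001, -0.002, -1.0]]
ft_force: [-0.5, 0.6, 0.0]
grip_width: -0.0001
gripper_force: 0.0
```

Request:
jog_arm(
  plan="0 0 0 0 0 3 255;0 0 0 0 0 3 255;0 0 0 0 0 3 255;0 0 0 0 0 2 255;0 0 0 0 0 1 255;0 0 0 0 0 0 255;0 0 0 0 0 0 255",
)

```text
time_s: 4.13
position: [0.4806, -0.0035, 0.0628]
tool_rot: [[-0.087, 0.996, 0.0], [0.996, 0.087, -0.0], [-0.0, 0.0, -1.0]]
ft_force: [0.9, 0.2, 1.7]
grip_width: 0.0002
gripper_force: 0.0
```

Request:
jog_arm(
  plan="0 0 0 0 0.4 0 255;0 0 0 0 0.4 0 255;0 0 0 0 0.4 0 255;0 0 0 0 0.4 0 255;0 0 0 0 0.4 0 255;0 0 0 0 0.2 0 255;0 0 0 0 0 0 255",
)

```text
time_s: 4.72
position: [0.5026, -0.0014, 0.0621]
tool_rot: [[-0.088, 0.996, 0.0], [0.996, 0.088, -0.0], [-0.0, 0.0, -1.0]]
ft_force: [-0.1, 0.1, -0.4]
grip_width: -0.0001
gripper_force: 0.0
```

Request:
jog_arm(
  plan="0 0 0 0 0.3 0 255;0 0 0 0 0.3 0 255;0 0 0 0 0.3 0 255",
)

```text
time_s: 4.97
position: [0.5113, -0.0006, 0.0621]
tool_rot: [[-0.087, 0.996, 0.0], [0.996, 0.087, -0.0], [-0.0, 0.0, -1.0]]
ft_force: [0.5, 0.5, 1.0]
grip_width: 0.0
gripper_force: 0.0
```

Request:
jog_arm(
  plan="0 0 0 0 0.3 0 255;0 0 0 0 0.3 0 255;0 0 0 0 0.3 0 255",
)

```text
time_s: 5.22
position: [0.5203, 0.0002, 0.0621]
tool_rot: [[-0.088, 0.996, -0.0], [0.996, 0.088, 0.0], [0.0, -0.0, -1.0]]
ft_force: [0.5, 0.4, -0.4]
grip_width: 0.0003
gripper_force: 0.0
```

Run:
```python
from h import *
im=imaging.get_image("side"); cv2.imwrite("pics/s2.png",cv2.resize(im["pixels"][140:260,250:400,::-1],None,fx=5,fy=5,interpolation=cv2.INTER_CUBIC))
```

```text
(no output)
```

View pics/s2.png

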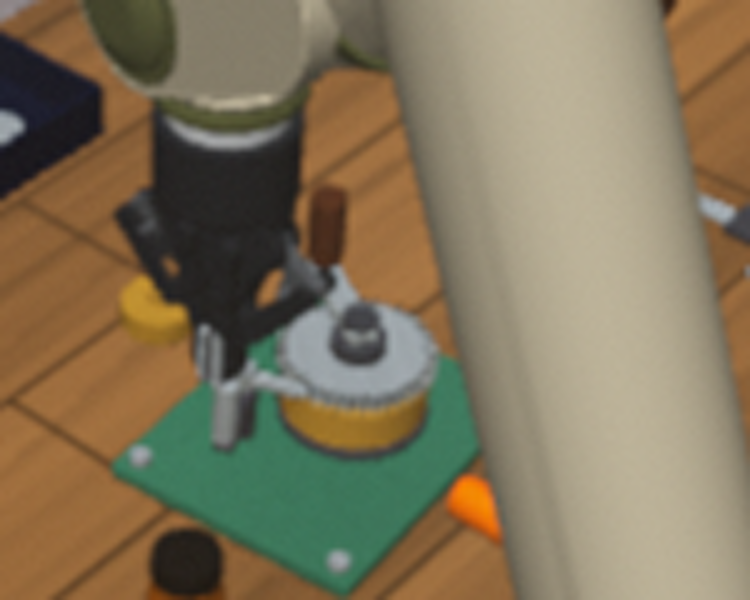

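```bash
cat >> h.py <<'E'
def proj(im,p):
    f=210/np.tan(np.radians(im["fov_y"])/2); T=im["world_from_camera"]
    c=T[:3,:3].T@(np.array(p)-T[:3,3]); return np.array([c[0]/c[2]*f+im["cx"],c[1]/c[2]*f+im["cy"],c[2]])
E
python3 - <<'E'
from h import *
im=imaging.get_image("side"); s=env.observe()
p=s["position"]; print(p)
def sh(n,q): x=proj(im,q); print(n,(x[:2]-[250,140])*5,x[2])
sh("tcp",p); sh("tcp+5cm",np.array(p)+[0,0,.05])
for z in(.044,.086): sh("peg0",[.516,-.0025,z]); sh("peg1",[.548,.001,z])
sh("pivot",[.537,-.0395,.05]); sh("hub",[.498,-.096,.084])
for u,v in((225,385),(232,400),(226,430),(215,350),(207,350),(225,340),(285,383),(360,330)): print(u,v,world(im,u/5+250,v/5+140))
t=imaging.get_image("top"); cv2.imwrite("pics/t2.png",cv2.resize(t["pixels"][170:270,260:360,::-1],None,fx=6,fy=6,interpolation=cv2.INTER_CUBIC))
E
```

```text
[0.5205 0.0002 0.0621]
tcp [213.4775 413.2665] 1.249350099113646
tcp+5cm [215.8402 344.3724] 1.2160406577643594
peg0 [221.9734 438.6102] 1.2606855448931475
peg1 [174.1571 414.9555] 1.2745421545332136
peg0 [224.124  382.0968] 1.2327056141597468
peg1 [175.2105 358.5392] 1.2465622237998133
pivot [236.8387 379.729 ] 1.2877333009722562
hub [357.9298 315.9108] 1.277373598137856
225 385 [0.5121 0.0014 0.0889]
232 400 [ 0.5114 -0.0041  0.0747]
226 430 [ 0.5118 -0.0006  0.0545]
215 350 [0.5134 0.0093 0.1183]
207 350 [0.5185 0.0098 0.1156]
225 340 [0.5076 0.0084 0.1281]
285 383 [ 0.5107 -0.0495  0.0569]
360 330 [ 0.4947 -0.0945  0.0765]
```

View pics/t2.png

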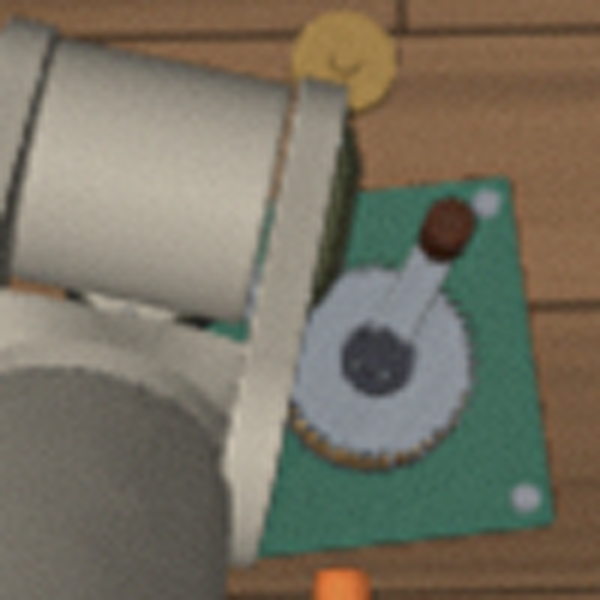

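Run:
```python
from h import *
im=imaging.get_image("side")
for v in range(200,232,2):
    print(v,' '.join("%4d/%4d/%3d"%tuple(world(im,u,v)*1000) for u in range(286,304,2)))
cv2.imwrite("pics/s3.png",cv2.resize(im["pixels"][185:240,270:325,::-1],None,fx=10,fy=10,interpolation=cv2.INTER_CUBIC))
```

```text
200  538/   9/138  528/  12/146  524/   9/146  512/  16/157  508/  12/157  501/  12/161  510/  -6/144  508/ -11/142  612/-152/ -5
202  623/ -90/ 19  527/  13/140  522/  11/141  515/  11/145  510/   9/147  503/  10/152  506/  -1/143  499/   0/147  484/   9/163
204  621/ -87/ 14  528/  12/132  522/  11/134  515/  11/139  509/  10/142  505/   7/142  501/   3/142  489/  11/154  484/   9/156
206  619/ -85/  8  531/   8/120  523/  10/127  515/  11/132  509/  10/135  506/   6/134  495/  11/143  492/   7/143  485/   7/147
208  623/ -90/ -4  532/   7/112  522/  11/121  515/  11/125  511/   7/125  507/   4/126  507/  -4/119  491/   8/137  575/-108/ 11
210  614/ -80/  0  532/   6/105  523/   9/112  516/   9/116  512/   5/116  507/   4/118  506/  -2/114  572/ -94/ 15  572/-104/  9
212  607/ -72/  1  534/   4/ 95  524/   7/103  517/   8/108  511/   7/111  505/   6/114  508/  -6/104  534/ -47/ 61  562/ -92/ 14
214  602/ -67/ -1  594/ -66/  4  520/  12/102  516/   8/101  513/   4/100  507/   3/104  533/ -36/ 61  528/ -40/ 61  524/ -43/ 62
216  598/ -62/ -3  594/ -66/ -3  579/ -58/ 10  514/  11/ 97 
[... 279 characters left out ...]
  -2/ 76  524/ -27/ 50  529/ -42/ 37  541/ -67/ 12
222  569/ -29/ 13  563/ -31/ 15  561/ -37/ 12  518/   5/ 69  511/   5/ 73  512/  -4/ 66  527/ -32/ 37  531/ -45/ 25  536/ -61/ 11
224  563/ -22/ 13  560/ -27/ 11  555/ -30/ 13  519/   3/ 59  514/   1/ 62  510/  -2/ 61  532/ -38/ 22  530/ -45/ 19  528/ -51/ 16
226  559/ -17/ 12  554/ -21/ 12  549/ -23/ 13  520/   2/ 51  515/   0/ 52  512/  -4/ 51  530/ -35/ 18  526/ -39/ 17  525/ -48/ 12
228  553/ -11/ 12  549/ -15/ 12  545/ -18/ 12  521/   0/ 41  515/   0/ 45  513/  -5/ 42  527/ -32/ 14  522/ -36/ 14  520/ -41/ 12
230  549/  -6/ 10  543/  -8/ 13  541/ -14/  9  534/ -15/ 13  530/ -19/ 13  529/ -26/  9  521/ -25/ 15  518/ -31/ 12  515/ -36/ 11
```

View pics/s3.png

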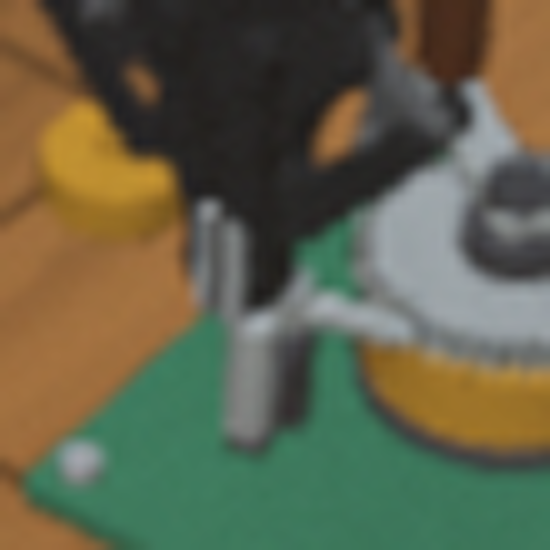

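Request:
jog_arm(
  plan="0 0 0 0 -2 0 255;0 0 0 0 -2 0 255;0 0 0 0 0 1 255;0 0 0 0 0 1 255;0 0 0 0 0 1 255;0 0 0 0 0 0 255;0 0 0 0 0 0 255",
)

```text
time_s: 6.0
position: [0.4799, -0.0033, 0.0321]
tool_rot: [[-0.087, 0.996, -0.001], [0.996, 0.087, 0.0], [0.0, -0.001, -1.0]]
ft_force: [-0.6, -0.1, 0.4]
grip_width: -0.0001
gripper_force: 0.0
```

Run:
```python
from h import *
im=imaging.get_image("side"); s=env.observe(); print(s["position"],s["q"],proj(im,s["position"]))
x=proj(im,s["position"]);print((x[:2]-[270,185])*10)
cv2.imwrite("pics/s4.png",cv2.resize(im["pixels"][185:240,270:325,::-1],None,fx=10,fy=10,interpolation=cv2.INTER_CUBIC))
```

```text
[ 0.4802 -0.0034  0.0325] [-14.5657  26.8922  99.2211   0.0017  53.8796 -19.5825] [304.4378 236.736    1.2512]
[344.378  517.3597]
```

View pics/s4.png

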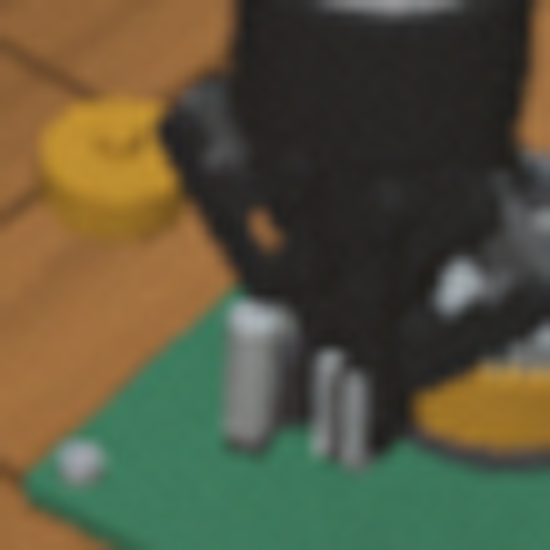

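Request:
jog_arm(
  plan="0 0 0 0 0.4 0 255;0 0 0 0 0.4 0 255;0 0 0 0 0.4 0 255;0 0 0 0 0.4 0 255",
)

```text
time_s: 6.38
position: [0.4968, -0.0019, 0.0324]
tool_rot: [[-0.088, 0.996, 0.001], [0.996, 0.088, -0.0], [-0.0, 0.001, -1.0]]
ft_force: [1.3, -0.7, 0.1]
grip_width: 0.0003
gripper_force: 0.0
```

Request:
jog_arm(
  plan="0 0 0 0 0.4 0 255;0 0 0 0 0.4 0 255;0 0 0 0 0.4 0 255",
)

```text
time_s: 6.63
position: [0.5081, -0.0007, 0.0321]
tool_rot: [[-0.088, 0.996, -0.001], [0.996, 0.088, 0.0], [0.0, -0.001, -1.0]]
ft_force: [-1.7, 0.4, 2.9]
grip_width: -0.0002
gripper_force: 1.3
```

Request:
jog_arm(
  plan="0 0 0 0 0.4 0 255;0 0 0 0 0.4 0 255;0 0 0 0 0.4 0 255",
)

```text
time_s: 6.88
position: [0.5202, 0.0002, 0.0321]
tool_rot: [[-0.088, 0.996, -0.0], [0.996, 0.088, -0.0], [-0.0, -0.0, -1.0]]
ft_force: [-4.1, -1.1, 2.3]
grip_width: 0.0004
gripper_force: 1.8
```

Request:
jog_arm(
  plan="0 0 0 0 0.3 0 255;0 0 0 0 0.2 0 255",
)

```text
time_s: 7.05
position: [0.5252, 0.0006, 0.0321]
tool_rot: [[-0.088, 0.996, -0.0], [0.996, 0.088, -0.0], [-0.0, -0.0, -1.0]]
ft_force: [-4.2, -0.6, 2.6]
grip_width: -0.0
gripper_force: 2.0
```

Moving the peg; continue until the force steps up.

Request:
jog_arm(
  plan="0 0 0 0 0.3 0 255;0 0 0 0 0.2 0 255",
)

```text
time_s: 7.22
position: [0.53, 0.001, 0.0321]
tool_rot: [[-0.088, 0.996, -0.001], [0.996, 0.088, -0.0], [0.0, -0.001, -1.0]]
ft_force: [-5.0, -0.4, 1.7]
grip_width: -0.0
gripper_force: 2.3
```

Request:
jog_arm(
  plan="0 0 0 0 0.1 0 255;0 0 0 0 0.1 0 255",
)

```text
time_s: 7.38
position: [0.5307, 0.0013, 0.0319]
tool_rot: [[-0.088, 0.996, -0.003], [0.996, 0.088, 0.0], [0.0, -0.003, -1.0]]
ft_force: [-11.3, -1.1, 6.7]
grip_width: -0.0001
gripper_force: 5.8
```

Request:
jog_arm(
  plan="0 0 0 0 0.1 0 255;0 0 0 0 0.1 0 255",
)

```text
time_s: 7.55
position: [0.5312, 0.0015, 0.0318]
tool_rot: [[-0.088, 0.996, -0.007], [0.996, 0.088, 0.0], [0.001, -0.007, -1.0]]
ft_force: [-17.3, -2.6, 11.5]
grip_width: -0.0001
gripper_force: 9.0
```

Request:
jog_arm(
  plan="0 0 0 0 -2.3 0 255;0 0 0 0 0 -3 255;0 0 0 0 0 -3 255;0 0 0 0 0 -3 255;0 0 0 0 0 -3 255;0 0 0 -3.1 0.5 0 120;0 0 0 -3.1 0.5 0 120;0 0 0 -3.1 0.5 0 120;0 0 0 -3.1 0.5 0 120;0 0 -7 0 0 0 120",
)

```text
time_s: 8.38
position: [0.5436, -0.1274, 0.1519]
tool_rot: [[-0.204, 0.979, 0.003], [0.979, 0.204, -0.002], [-0.003, 0.002, -1.0]]
ft_force: [-0.4, 0.1, 0.2]
grip_width: 0.0452
gripper_force: 0.0
```

Request:
jog_arm(
  plan="0 0 -7 0 0 0 120;0 0 -7 0 0 0 120;0 0 -7 0 0 0 120;0 0 -7 0 0 0 120;0 0 -7 0 0 0 120;0 0 -7 0 0 0 120;0 0 -6 0 0 0 120;0 0 0 0 0 0 120",
)

```text
time_s: 9.05
position: [0.5424, -0.1225, 0.1521]
tool_rot: [[-0.868, 0.497, 0.001], [0.497, 0.868, -0.0], [-0.001, 0.0, -1.0]]
ft_force: [0.6, 0.9, 0.0]
grip_width: 0.0453
gripper_force: 0.0
```

Run:
```python
from h import *
im=imaging.get_image("side"); s=env.observe(); print(s["position"],s["tool_rot"],s["q"],s["grip_width"])
def sh(n,q): x=proj(im,q); print(n,(x[:2]-[250,130])*5)
sh("tcp",s["position"]); sh("griptop",[.5446,-.1235,.13]); sh("pegover",[.548,.001,.086])
cv2.imwrite("pics/s5.png",cv2.resize(im["pixels"][130:240,250:400,::-1],None,fx=5,fy=5,interpolation=cv2.INTER_CUBIC))
t=imaging.get_image("top")
for c,m in(("side",im),("top",t)):
  for n,z in dict(grip_mid=.106,crank_grip=.08,peg_mid=.068,pawl_nose=.059).items():
    for r in models.tip_of(c,n)[:1]: print(c,n,round(r["confidence"],2),world(m,*r["at"],z))
```

```text
[ 0.5423 -0.1225  0.1522] [[-0.8652  0.5015  0.0012]
 [ 0.5015  0.8652 -0.0002]
 [-0.0011  0.0004 -1.    ]] [-24.9397  24.6962  78.2935   0.0188  76.9433 -84.8471] 0.045158122604172485
tcp [332.6759 214.0547]
griptop [328.2372 243.3677]
pegover [175.2105 408.5392]
side grip_mid 0.42 [ 0.5438 -0.1187  0.106 ]
side crank_grip 0.58 [ 0.5424 -0.1151  0.08  ]
side peg_mid 0.58 [0.557  0.0064 0.068 ]
side pawl_nose 0.44 [ 0.5013 -0.0506  0.059 ]
top crank_grip 0.55 [0.4721 0.0728 0.08  ]
top peg_mid 0.54 [0.5481 0.0025 0.068 ]
```

View pics/s5.png

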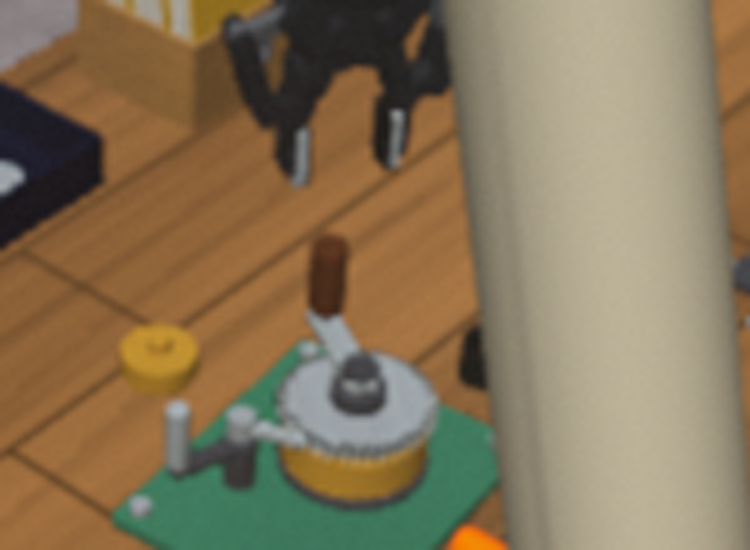

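Run:
```python
from h import *
im=imaging.get_image("side"); s=env.observe(); R=np.array(s["tool_rot"]); p=np.array(s["position"])
v,u=np.mgrid[148:170,300:338]
pts=[]
for a,b in zip(u.ravel(),v.ravel()):
    if im["depth"][b,a]>0:
        w=world(im,a,b); t=R.T@(w-p)
        if abs(t[0])<.05 and abs(t[1])<.08 and t[2]>-.08: pts.append([a,b,*t*1000,im["pixels"][b,a].mean()])
pts=np.array(pts)
for b in range(148,170,2):
    print(b,' '.join("%d:%d,%d,%d(%d)"%(q[0],*q[2:]) for q in pts[pts[:,1]==b][::2]))
```

```text
148 325:-9,-23,-71(99) 333:2,-40,-75(35) 335:4,-45,-75(39) 337:7,-50,-76(41)
150 325:-4,-21,-68(63) 327:-2,-26,-68(31) 329:10,-25,-77(34) 331:9,-32,-75(36)
152 305:3,39,-79(38) 325:-4,-22,-61(49) 327:8,-21,-70(38) 329:8,-27,-69(108) 331:4,-35,-65(41)
154 304:8,43,-77(38) 306:4,36,-73(37) 308:9,32,-75(37) 310:15,29,-79(35) 324:-12,-23,-50(76) 326:2,-22,-59(29) 328:8,-25,-63(73) 330:5,-32,-59(97)
156 305:-3,35,-61(65) 307:6,34,-67(34) 309:9,29,-68(53) 311:10,24,-68(98) 325:-3,-22,-49(40) 327:4,-24,-54(35) 329:9,-28,-56(111) 331:4,-36,-52(56)
158 305:-1,36,-56(63) 307:8,34,-62(34) 309:10,29,-63(87) 311:10,24,-62(103) 325:-3,-22,-42(33) 327:9,-22,-51(37) 329:7,-29,-48(117)
160 304:-4,37,-48(81) 306:5,36,-55(35) 308:4,29,-52(44) 310:11,27,-56(125) 324:-8,-22,-33(85) 326:6,-21,-43(29) 328:10,-25,-44(97) 330:6,-33,-40(69)
162 305:1,36,-45(68) 307:6,33,-48(36) 309:9,28,-49(96) 311:11,23,-49(102) 327:10,-23,-39(47)
164 306:6,35,-42(72) 308:5,29,-40(50) 310:10,25,-43(128)
166 308:5,29,-34(99) 310:11,25,-37(115)
168
```

Request:
jog_arm(
  plan="0 0 0 -0.2 0 2.5 120;0 0 0 0 0 2.5 120;0 0 0 0 0 2.5 120;0 0 0 0 0 1.5 120;0 0 0 0 0 0.5 120;0 0 0 0 0 0 120;0 0 0 0 0 0 120",
)

```text
time_s: 10.18
position: [0.544, -0.1236, 0.0579]
tool_rot: [[-0.866, 0.5, 0.001], [0.5, 0.866, -0.0], [-0.001, 0.0, -1.0]]
ft_force: [-0.1, -0.2, 0.4]
grip_width: 0.0449
gripper_force: 0.0
```

Run:
```python
from h import *
im=imaging.get_image("side"); s=env.observe(); print(s["position"],s["ft_force"])
cv2.imwrite("pics/s6.png",cv2.resize(im["pixels"][150:230,270:370,::-1],None,fx=7,fy=7,interpolation=cv2.INTER_CUBIC))
```

```text
[ 0.5442 -0.1237  0.0583] [-0.5965 -0.2568  0.0575]
```

View pics/s6.png

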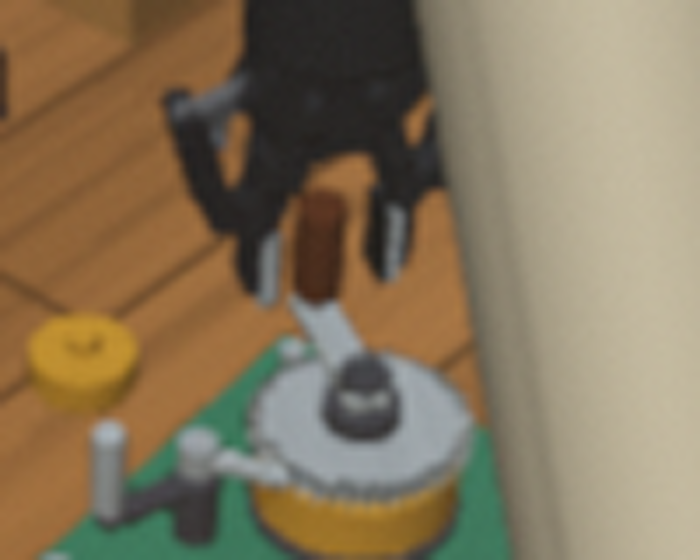

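Request:
jog_arm(
  plan="0 0 0 0 0 0 150;0 0 0 0 0 0 175;0 0 0 0 0 0 200;0 0 0 0 0 0 215;0 0 0 0 0 0 215;0 0 0 0 0 0 215;0 0 0 0 0 0 215",
  grip_force=30,
)

```text
time_s: 10.82
position: [0.5439, -0.1236, 0.058]
tool_rot: [[-0.866, 0.5, 0.002], [0.5, 0.866, -0.001], [-0.002, 0.0, -1.0]]
ft_force: [-1.1, 0.3, 5.5]
grip_width: 0.0212
gripper_force: 29.2
```

Request:
jog_arm(
  plan="0 0 -1 0 0.1 0 215;0 0 -1 0 0.1 0 215;0 0 -1 0 0.1 0 215;0 0 -1 0 0.1 0 215;0 0 0 0 0 0 215;0 0 0 0 0 0 215",
)

```text
time_s: 11.32
position: [0.5452, -0.1214, 0.058]
tool_rot: [[-0.899, 0.438, -0.0], [0.438, 0.899, -0.003], [-0.001, -0.003, -1.0]]
ft_force: [-5.9, -6.7, 7.2]
grip_width: 0.021
gripper_force: 29.5
```

Request:
jog_arm(
  plan="0 0 -1 0 0.1 0 215;0 0 -1 0 0.1 0 215;0 0 0 0 0 0 215;0 0 0 0 0 0 215",
)

```text
time_s: 11.65
position: [0.546, -0.1197, 0.058]
tool_rot: [[-0.914, 0.406, -0.0], [0.406, 0.914, -0.003], [-0.001, -0.003, -1.0]]
ft_force: [-6.2, -7.8, 5.8]
grip_width: 0.0212
gripper_force: 29.5
```

```bash
cat > st.py <<'E'
from h import *
s=env.observe(); R=np.array(s["tool_rot"]); p=np.array(s["position"]); F=np.array(s["ft_force"])
c=np.array([.497,-.096]); d=p[:2]-c
a=np.degrees(np.arctan2(d[1],d[0])); print("t",s["time_s"],"pos",p,"r",np.hypot(*d),"ang",a,"drum",np.radians(a)%(2*np.pi)-.085+3-2*np.pi,"phi",np.degrees(np.arctan2(R[1,0],R[0,0])),"Ftool",R.T@F,"grip",s["grip_width"],s["gripper_force"])
E
python3 - <<'E'
import st
from h import *
for c in("side","top"):
  m=imaging.get_image(c)
  for r in models.tip_of(c,"pawl_nose")[:2]: w=world(m,*r["at"],.059); print(c,r["confidence"],w,np.hypot(*(w[:2]-[.497,-.096])))
  if c=="side": cv2.imwrite("pics/s7.png",cv2.resize(m["pixels"][190:240,280:340,::-1],None,fx=10,fy=10,interpolation=cv2.INTER_CUBIC))
E
```

```text
t 11.65 pos [ 0.546  -0.1197  0.058 ] r 0.05442155139017384 ang -25.810406260064475 drum 2.464523429484519 phi 156.01574945414836 Ftool [ 2.5016 -9.6725 -5.8188] grip 0.02116456762737303 29.477519094944
side 0.5 [ 0.4901 -0.0296  0.059 ] 0.06676408422082297
```

View pics/s7.png

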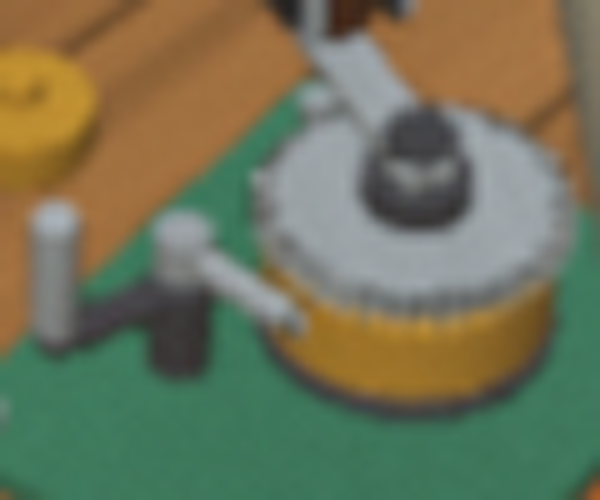

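Request:
jog_arm(
  plan="0 0 2.5 0.005 -0.24 0 215;0 0 2.5 0.005 -0.24 0 215;0 0 2.5 0.005 -0.24 0 215;0 0 2.5 0.005 -0.24 0 215;0 0 2.5 0.005 -0.24 0 215;0 0 2.5 0.005 -0.24 0 215;0 0 2.5 0.005 -0.24 0 215;0 0 2.5 0.005 -0.24 0 215;0 0 2.5 0.005 -0.24 0 215;0 0 2.5 0.005 -0.24 0 215",
)

```text
time_s: 12.68
position: [0.5312, -0.138, 0.0579]
tool_rot: [[-0.655, 0.756, -0.001], [0.756, 0.655, -0.001], [-0.0, -0.002, -1.0]]
ft_force: [-7.7, -2.8, 9.0]
grip_width: 0.021
gripper_force: 29.6
```

```bash
python3 st.py
```

```text
t 12.6833 pos [ 0.5312 -0.138   0.0579] r 0.054170797441047566 ang -50.88157711263601 drum 2.0269489507771112 phi 130.89537735002742 Ftool [ 2.9424 -7.7022 -8.9856] grip 0.021042563766392606 29.55411583185196
```

Request:
jog_arm(
  plan="0 0 2.5 0.005 -0.24 -0.03 215;0 0 2.5 0.005 -0.24 -0.03 215;0 0 2.5 0.005 -0.24 -0.03 215;0 0 2.5 0.005 -0.24 -0.03 215;0 0 2.5 0.005 -0.24 0 215;0 0 2.5 0.005 -0.24 0 215;0 0 2.5 0.005 -0.24 0 215;0 0 2.5 0.005 -0.24 0 215;0 0 2.5 0.005 -0.24 0 215;0 0 2.5 0.005 -0.24 0 215",
)

```text
time_s: 13.52
position: [0.5092, -0.1476, 0.058]
tool_rot: [[-0.274, 0.962, -0.004], [0.962, 0.274, 0.002], [0.003, -0.004, -1.0]]
ft_force: [-7.3, 4.2, 3.5]
grip_width: 0.0212
gripper_force: 29.6
```

```bash
python3 st.py
```

```text
t 13.5167 pos [ 0.5092 -0.1476  0.058 ] r 0.05306717296190411 ang -76.70323760551086 drum 1.576275956844304 phi 105.90146831931357 Ftool [ 6.0556 -5.8926 -3.4888] grip 0.021170564721066498 29.580504298210144
```

Request:
jog_arm(
  plan="0 0 2 0.02 -0.19 0 215;0 0 2 0.02 -0.19 0 215;0 0 2 0.02 -0.19 0 215;0 0 2 0.02 -0.19 0 215;0 0 2 0.02 -0.19 0 215;0 0 2 0.02 -0.19 0 215;0 0 2 0.02 -0.19 0 215;0 0 2 0.02 -0.19 0 215",
)

```text
time_s: 14.18
position: [0.4943, -0.1481, 0.058]
tool_rot: [[0.001, 1.0, -0.004], [1.0, -0.001, 0.003], [0.003, -0.004, -1.0]]
ft_force: [-5.3, 5.5, 2.9]
grip_width: 0.0215
gripper_force: 29.5
```

```bash
python3 st.py
```

```text
t 14.1833 pos [ 0.4943 -0.1481  0.058 ] r 0.05215440922062657 ang -92.95287347068052 drum 1.292666308746936 phi 89.92944302314874 Ftool [ 5.5179 -5.3218 -2.8502] grip 0.02152257597348474 29.494296312332153
```

Request:
jog_arm(
  plan="0 0 2 0.04 -0.18 0 215;0 0 2 0.04 -0.18 0 215;0 0 2 0.04 -0.18 0 215;0 0 2 0.04 -0.18 0 215;0 0 2 0.04 -0.18 0 215",
)

```text
time_s: 14.6
position: [0.4856, -0.1462, 0.058]
tool_rot: [[0.175, 0.985, -0.003], [0.985, -0.175, 0.001], [0.001, -0.004, -1.0]]
ft_force: [-5.5, 0.6, 1.7]
grip_width: 0.0214
gripper_force: 29.4
```

```bash
python3 st.py
```

```text
t 14.6 pos [ 0.4856 -0.1462  0.058 ] r 0.051444892293911436 ang -102.75185385294701 drum 1.1216418377380535 phi 79.93144487501766 Ftool [-0.3765 -5.488  -1.7144] grip 0.021354636175516736 29.380618035793304
```

Request:
jog_arm(
  plan="0 0 1 0.02 -0.1 0 215;0 0 1 0.02 -0.1 0 215;0 0 1 0.02 -0.1 0 215;0 0 1 0.02 -0.1 0 215",
)

```text
time_s: 14.93
position: [0.4819, -0.1448, 0.058]
tool_rot: [[0.242, 0.97, -0.004], [0.97, -0.242, 0.001], [-0.0, -0.004, -1.0]]
ft_force: [-6.0, -0.3, 1.6]
grip_width: 0.0211
gripper_force: 29.4
```

```bash
python3 st.py
```

```text
t 14.9333 pos [ 0.4819 -0.1448  0.058 ] r 0.051139012808621834 ang -107.21647540039149 drum 1.0437194918796626 phi 75.98428156335082 Ftool [-1.7722 -5.7127 -1.549 ] grip 0.021094593567556455 29.359139800071716
```

Request:
jog_arm(
  plan="0 0 1 0.003 -0.1 0 215;0 0 1 0.003 -0.1 0 215;0 0 1 0.003 -0.1 0 215;0 0 1 0.003 -0.1 0 215",
)

```text
time_s: 15.27
position: [0.4782, -0.1433, 0.058]
tool_rot: [[0.309, 0.951, -0.003], [0.951, -0.309, 0.002], [0.001, -0.004, -1.0]]
ft_force: [-4.6, 2.0, 1.8]
grip_width: 0.0212
gripper_force: 29.4
```

```bash
python3 st.py
```

```text
t 15.2667 pos [ 0.4782 -0.1433  0.058 ] r 0.05088244534401052 ang -111.7296068227744 drum 0.9649504889838658 phi 71.9775629381569 Ftool [ 0.4448 -5.0189 -1.76  ] grip 0.02124783019913202 29.387211799621582
```

Request:
jog_arm(
  plan="0 0 1 0.003 -0.1 0 215;0 0 1 0.003 -0.1 0 215;0 0 1 0.003 -0.1 0 215",
)

```text
time_s: 15.52
position: [0.4755, -0.1419, 0.058]
tool_rot: [[0.359, 0.933, -0.003], [0.933, -0.359, 0.002], [0.001, -0.003, -1.0]]
ft_force: [-3.8, 5.1, 1.4]
grip_width: 0.0213
gripper_force: 29.4
```

```bash
python3 st.py
```

```text
t 15.5167 pos [ 0.4755 -0.1419  0.058 ] r 0.05067076092344297 ang -115.07376565692657 drum 0.9065839066182564 phi 68.97317084792957 Ftool [ 3.411  -5.3725 -1.3658] grip 0.021273193284369177 29.398738145828247
```

Request:
jog_arm(
  plan="0 0 1 0.03 -0.1 0 215;0 0 1 0.03 -0.1 0 215;0 0 1 0.03 -0.1 0 215;0 0 1 0.03 -0.1 0 215",
)

```text
time_s: 15.85
position: [0.4728, -0.1401, 0.0581]
tool_rot: [[0.423, 0.906, -0.002], [0.906, -0.423, 0.0], [-0.0, -0.002, -1.0]]
ft_force: [-1.2, -1.6, -2.6]
grip_width: 0.0213
gripper_force: 29.4
```

```bash
python3 st.py
```

```text
t 15.85 pos [ 0.4728 -0.1401  0.0581] r 0.05034839449355975 ang -118.74883120405431 drum 0.8424419125942704 phi 64.96890256465981 Ftool [-1.9449 -0.3841  2.5705] grip 0.021288971919645086 29.38916802406311
```

Request:
jog_arm(
  plan="0 0 1 0.015 -0.1 0 215;0 0 1 0.015 -0.1 0 215;0 0 1 0.015 -0.1 0 215",
)

```text
time_s: 16.1
position: [0.4719, -0.1395, 0.0582]
tool_rot: [[0.471, 0.882, 0.002], [0.882, -0.471, -0.002], [-0.001, 0.003, -1.0]]
ft_force: [5.1, -6.8, -9.2]
grip_width: 0.0216
gripper_force: 29.7
```

```bash
python3 st.py
```

```text
t 16.1 pos [ 0.4719 -0.1395  0.0582] r 0.050251900495686175 ang -119.95520317902455 drum 0.8213867496272522 phi 61.92503127897646 Ftool [-3.6145  7.6605  9.2696] grip 0.021554539397858716 29.735211431980133
```

Request:
jog_arm(
  plan="0 0 0 0 0.12 0 215;0 0 0 -0.05 0.12 0 215;0 0 0 -0.05 0 0 215;0 0 0 0 0 0 215;0 0 0 0 0 0 215;0 0 0 0 0 0 215",
)

```text
time_s: 16.6
position: [0.4727, -0.1402, 0.0581]
tool_rot: [[0.469, 0.883, -0.0], [0.883, -0.469, 0.001], [0.001, -0.0, -1.0]]
ft_force: [2.2, 2.5, -6.8]
grip_width: 0.0212
gripper_force: 30.1
```

```bash
python3 st.py
```

```text
t 16.6 pos [ 0.4727 -0.1402  0.0581] r 0.05044938211497287 ang -118.79135966145049 drum 0.8416996509869126 phi 62.01715502224967 Ftool [3.2531 0.7377 6.8091] grip 0.02123767702687948 30.082903504371643
```

Request:
jog_arm(
  plan="0 0 0 0 0 0 185;0 0 0 0 0 0 175;0 0 0 0 0 0 171;0 0 0 0 0 0 171;0 0 0 0 0 0 171;0 0 0 0 0 0 171",
)

```text
time_s: 17.1
position: [0.4728, -0.1408, 0.0585]
tool_rot: [[0.469, 0.883, 0.0], [0.883, -0.469, -0.0], [-0.0, 0.0, -1.0]]
ft_force: [0.3, -0.1, -0.2]
grip_width: 0.028
gripper_force: 0.0
```

```bash
python3 st.py
python3 - <<'E'
from h import *
im=imaging.get_image("side")
cv2.imwrite("pics/s8.png",cv2.resize(im["pixels"][160:230,280:370,::-1],None,fx=8,fy=8,interpolation=cv2.INTER_CUBIC))
E
```

```text
t 17.1 pos [ 0.4728 -0.1408  0.0585] r 0.050885213308522026 ang -118.39973801118036 drum 0.8485347382062196 phi 62.01687863083235 Ftool [0.0637 0.2894 0.2479] grip 0.027956133536816925 0.0
```

View pics/s8.png

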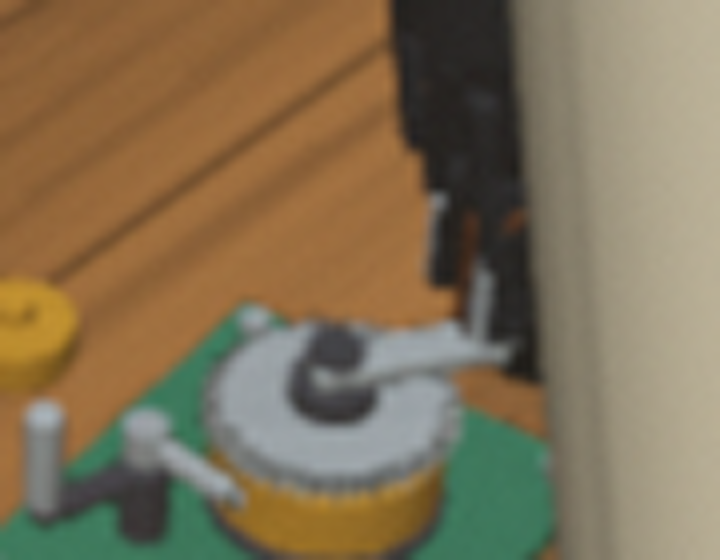

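Request:
jog_arm(
  plan="0 0 0 0 0 0 150;0 0 0 0 0 0 120;0 0 0 0 0 0 120;0 0 0 0 0 -1 120;0 0 0 0 0 -2 120;0 0 0 0 0 -3 120;0 0 0 0 0 -3 120;0 0 0 0 0 -3 120;0 0 0 0 0 0 120;0 0 0 0 0 0 120",
)

```text
time_s: 17.98
position: [0.4732, -0.1409, 0.1795]
tool_rot: [[0.469, 0.883, 0.003], [0.883, -0.469, -0.002], [-0.0, 0.003, -1.0]]
ft_force: [0.1, -0.2, -1.1]
grip_width: 0.0455
gripper_force: 0.0
```

Run:
```python
from h import *
for c in("side","top"):
  m=imaging.get_image(c)
  for n,z in dict(grip_mid=.106,peg_mid=.068,pawl_nose=.059).items():
    for r in models.tip_of(c,n)[:1]: print(c,n,round(r["confidence"],2),world(m,*r["at"],z))
print(job.close_job())
```

```text
side grip_mid 0.43 [ 0.4799 -0.1493  0.106 ]
side peg_mid 0.56 [ 0.5483 -0.0065  0.068 ]
side pawl_nose 0.42 [ 0.498  -0.0322  0.059 ]
top peg_mid 0.6 [0.5528 0.0021 0.068 ]
top pawl_nose 0.43 [ 0.489  -0.0365  0.059 ]
the job is handed in; nothing more can be done
None
```

The winder is let down: the lever is over, the pawl is off, the crank rests on its inner stop at about 0.84 rad, and the arm is clear; the job is handed in at about 18 s, with no verdict shown.

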